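# Lower the specimen arm of a sectioning saw onto its blade

### The arm

A 6-joint arm with a two-finger parallel gripper is mounted at the origin on a cart in front of the work surface, level with it; the furniture and walls round the work are solid. World frame = base frame: x ahead of the robot, y to its left, z up, the work surface at z = 0. Lengths are in m, angles in rad, forces in N, time in s.
With the tool pointing down it reaches from about 0.375 to 0.9 m from the base axis. Payload 3.1 kg.
Tool frame: the origin (TCP) lies at the very end of the fingers, on their centre line; the grasp point (between the pads) lies robot.grasp_offset behind it (robot.grasp_offset is the distance from the TCP to the grasp point, in m); z points along the fingers, y is the direction in which the jaws open and shut (so a half turn about z gives the same grasp; the last joint's range is limited). The gripper opens to 87 mm and grips with 3 to 60 N. Pads are 19 mm wide; open, the fingers measure 117 mm over their backs; the gripper's body (75 mm by 190 mm) begins 51 mm behind the grasp point.
Start: joints at [-1.387, 0.527, 1.433, -0, 1.181, -0.178], TCP at [0.222, -0.584, 0.223] pointing down, gripper open.
Joint ranges: [-3.08, 3.08], [-0.75, 2.2], [0.22, 2.44], [-1.43, 4.57], [0, 2.65], [-2.85, 2.85]. Speed limits (rad/s): [2.79, 2.79, 3.14, 3.14, 3.14, 3.14].

### API

Orientations are given as a unit quaternion [x, y, z, w].
In Python, from rig import robot gives the robot as it stands.
- The arm moves only by the tool drive_tool, never from a script. Its argument "targets" is one flat list of numbers, 6 for each row, row after row: the shift along the tool's x, y, z in cm, then the turn, a rotation vector about the tool's x, y, z in degrees. A call has 1 to 12 rows; each row is the pose to reach, as a shift and turn from the pose commanded when the call began, along the tool's axes at that moment; what a row does not reach only later rows make up. A row lasts 1/12 s, in which the tool goes at most 41.7 mm and 7.16 degrees, less where a joint would pass 70% of its speed; a pose out of reach is approached as far as the arm can. A call with a gripper value outside its range is refused whole. "grip" is the gripper command: -1 is fully open, 1 is shut, values between are in proportion, set as the call begins (left out, the last holds). The fingers move at their own pace and stop on an object; "squeeze" is the grip in N (left out, the last holds). Time passes only in rows, so rows that repeat a pose let the fingers close. It gives the time, the measured TCP pose, the force and the opening at its end, in the units of the state.
- robot.get_obs(): the state, without advancing time (a new reading comes with each control period).
- robot.camera(name): name is "scene" or "top" or "wrist"; returns (picture, depth): 400x640x3 uint8, red, green, blue; 400x640 float32, m along the optical axis (not along the pixel's ray), 0 where there is no reading.
- robot.calibration(name): a dict with "mtx" (3x3 intrinsics, pixels), "R" (3x3) and "t" (3): a world point X has camera coordinates R X + t; the wrist camera has in their place "hand_eye" (4x4, takes a point from camera to tool coordinates, whose origin is the TCP and whose axes are the flange's). Camera axes: x right, y down, z forward; pixel columns grow to the right and rows downward; lengths in m; the calibration is good to about 2 mm. A picture is of the moment at which its call begins: read the wrist's pose just before it. calibration takes no time and is no camera call.
- robot.hand_in(): hands the job in, once; it reports no verdict.
The state is a dict: "time": time; "q": joint angles; "joint_velocities": joint speeds; "joint_torque": joint torques, N m; "position": TCP position; "tool_rot": TCP orientation; "ft_force": force on the tool from outside, world axes, zero at the start; "moment": the same for the moment, N m; "grip_width": finger opening in m.
Only numpy, scipy, OpenCV 4.12 (cv2) and the standard library are available. Lean on these libraries where they do the work, as an engineer would, in place of code of your own. Each camera call takes 0.05 s, during which the arm holds its last target.

### The job

Bring the saw's raised specimen arm down for the cut: press the thumb pad of the ratchet pawl down until the pawl throws over and stays clear of the toothed wheel, then push the arm gently down by its black grip bar until the steel bar stock in its chuck rests on the blade, and leave the pawl thrown clear so that the arm can sink as it cuts. Only press and push: grip and lift nothing, and neither slam the arm nor force it hard into the thin blade. Do not touch the blade, and leave the small things round the saw where they are.

Things in the scene. Friction and masses are not known exactly. Their poses are not given: they have to be found in the camera images.
- saw: small sectioning saw fixed to the bench: white motor housing (90 x 250 mm, top 116 mm high) on a grey base 210 x 260 mm; before it a coolant pan, blade, specimen arm and ratchet. Origin: on the bench under the mechanism; z up, x to the back (front faces the robot), y from the arm's pivot towards its grip. A grey plate at x 29 to 40 mm, y -138 to -20 mm, up to z 225 mm carries both hinge pins.
- blade: thin wafering blade, an upright disc on its spindle (motor off) 100 mm across and 2 mm thick with a brass-coloured rim, in the saw's y-z plane in front of the arm, its top 125 mm above the bench. Origin: centre of the disc; x along the spindle. Not to be touched by the robot.
- pivot_axis (a point): point on the specimen arm's hinge axis (which runs along the saw's x), in the plane of the arm's bar, 165 mm above the bench
- specimen_arm_hinge (a joint): hinge of the specimen arm, rad: 0 = level, bar stock on the blade; grows upwards (start 0.3 to 0.65). A chuck holds 22 mm steel bar stock 115 mm from the pivot; a 45-tooth wheel, 100 mm across, turns with the arm. Nearly balanced and stiff: it stays where left and yields to about 3 N down on the grip once the pawl is clear; with the pawl engaged it sinks at most one tooth (0.14), then locks.
- specimen_arm: the swinging arm: an aluminium bar 14 mm thick with a steel balance weight behind the pivot and a chuck below; across its free end a black round grip bar, 22 mm thick, 70 mm long, along the saw's x, 185 mm from the pivot axis, 165 to 290 mm above the bench. Origin on the pivot axis (20 mm behind the bar's plane); y along the bar to the grip, x along the axis.
- grip_axis (a point): middle of the grip bar, on its centre line (its top is 11 mm higher)
- pawl_hinge (a joint): hinge of the ratchet pawl, rad: 0 to 0.1 = nose in the teeth (engaged); clear of all teeth above 0.15; 0.60 = thrown clear against its stop. Over-centre spring: let go below about 0.22 it springs back into the teeth, past about 0.38 it throws over to its stop and stays there; in between it may hang at its dead point. It takes about 4 N on the pad at first (8 N if the arm bears on the tooth).
- pawl_axis (a point): point on the pawl's hinge axis (along the saw's x) in the middle of the pawl's thickness, 212 mm above the bench; the pad turns about it at a radius of 55 mm
- pawl: steel ratchet pawl above the toothed wheel; origin on its hinge axis, x along it. Its tail ends in a ribbed thumb pad, 26 x 28 x 6 mm, on the right-hand (-y) side of the saw away from the arm; it slopes 0.3 rad up outwards when engaged, 0.3 rad down when thrown, and moves down 32 mm in all.
- pad_top (a point): middle of the pad's upper face: about 230 mm above the bench when the pawl is engaged, about 198 mm when it is thrown
- mount_1: loose black resin specimen mount, a disc 30 mm across and 18 mm high, standing on the bench right of the saw; origin: centre of its underside. Leave alone.
- hex_key: loose L-shaped hex key, 28 x 84 x 6 mm, lying on the bench right of the saw; origin: centre of its underside. Leave alone.
- loupe: loose white stand loupe, 40 mm across and 36 mm high, right of the saw towards the back; origin: centre of its underside. Leave alone.
- oil_bottle: loose small dark bottle with white cap, 28 mm across and 68 mm high, left of the saw; origin: centre of its underside. Leave alone.

How it is judged:
By the outcome, as a careful person would: the job done as asked, in the order asked, and still so for the second after the job is handed in, with the robot touching nothing.
It also fails if it takes over 40 s, if anything falls off the work surface, if the arm or the gripper's body presses on something with over 40 N, if the wrist force passes 120 N, or if a joint passes its speed limit or range.

## Working session

There is one attempt and no reset: what is moved stays moved. The work goes in short steps, Python scripts to look and compute and a tool call to move; the robot and the scene stay as the last step left them, time stands still between calls to the robot, and variables do not carry over. Pictures are saved under pics/ and viewed, and the job is handed in when it is done.

Besides the shell and the picture viewer there is one more tool, called after "Emit:" as name(argument=value, ...) on one line, values as JSON. drive_tool: Moves the arm, as the interface text tells. Its arguments: {"type":"object","properties":{"targets":{"type":"array","items":{"type":"number"}},"grip":{"type":"number"},"squeeze":{"type":"number"}},"required":["targets"]}

```bash
mkdir -p pics; ls; python3 - <<'E'
from rig import robot
import cv2,numpy as np
o=robot.get_obs(); print(o, robot.grasp_offset)
for n in("scene","top"):
    p,d=robot.camera(n); np.savez(f"pics/{n}0.npz",p=p,d=d); cv2.imwrite(f"pics/{n}0.png",p[...,::-1]); c=robot.calibration(n); print(n,c)
E
```

```text
pics
{'time': 0.0, 'q': array([-1.38652578e+00,  5.28475327e-01,  1.43390019e+00,  1.88254459e-05,
        1.18139494e+00, -1.78493560e-01]), 'joint_velocities': array([-7.08399581e-05,  4.78217505e-04, -1.96410354e-03, -6.87674414e-04,
        1.05858600e-03,  4.50871485e-04]), 'joint_torque': array([ 5.46308329e-04, -4.40044570e+01, -1.76594371e+01,  6.32212101e-02,
        5.82743017e-02, -1.79556300e-04]), 'position': array([ 0.22168749, -0.58357989,  0.22156668]), 'tool_rot': array([ 9.83595388e-01,  1.80385494e-01,  5.55884226e-06, -1.08892230e-03]), 'ft_force': array([ 0.34578701,  0.69468245, -0.76728679]), 'moment': array([ 0.02732624, -0.01895205,  0.03041388]), 'grip_width': 0.08737112388611233} 0.0187
scene {'mtx': array([[509.10933989,   0.        , 325.5652551 ],
       [  0.        , 509.10933989, 196.71809328],
       [  0.        ,   0.        ,   1.        ]]), 'R': array([[-0.85643435, -0.51624672, -0.00308511],
       [-0.37436791,  0.62515536, -0.68485725],
       [ 0.35548398, -0.58538031, -0.72867073]]), 't': array([0.3409629 , 0.47849207, 0.83664275])}
top {'mtx': array([[498.32513329,   0.        , 316.93493553],
       [  0.        , 498.32513329, 203.45270415],
       [  0.        ,   0.        ,   1.        ]]), 'R': array([[-0.07887187, -0.99688301,  0.00187051],
       [-0.97128591,  0.07642392, -0.22530661],
       [ 0.22446138, -0.01958715, -0.97428611]]), 't': array([-0.20133837,  0.59359392,  1.14655601])}
```

View pics/scene0.png

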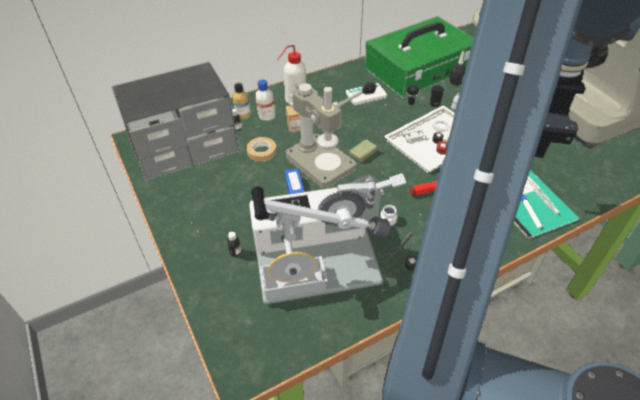

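View pics/top0.png

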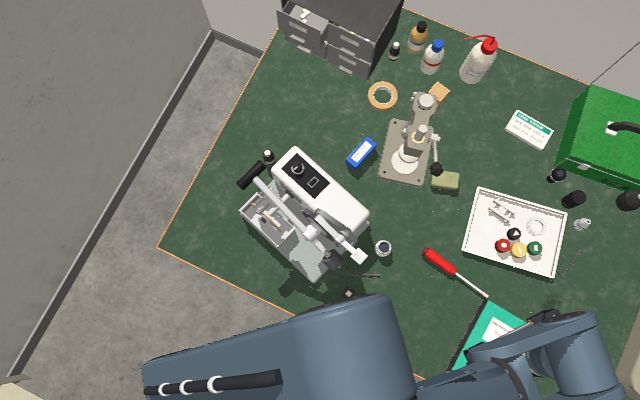

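The saw stands at about (320,235) in the scene picture and (310,215) in the top picture. The white pad is at about (398,180) in scene and (357,255) in top. The black grip is at about (260,203) in scene and (251,175) in top.

```bash
cat > h.py <<'E'
import numpy as np,cv2
from rig import robot
def pts(n,p,d,u,v):
    c=robot.calibration(n); K=c['mtx']; z=d[v,u]
    X=np.stack([(u-K[0,2])*z/K[0,0],(v-K[1,2])*z/K[1,1],z],-1)
    return (X-c['t'])@c['R']
def cloud(n,p,d):
    v,u=np.mgrid[:400,:640]; return pts(n,p,d,u,v)
def proj(n,X):
    c=robot.calibration(n); Y=np.atleast_2d(X)@c['R'].T+c['t']; q=Y@c['mtx'].T; return q[:,:2]/q[:,2:]
E
python3 - <<'E'
from h import *
a=np.load('pics/scene0.npz');b=np.load('pics/top0.npz')
for n,z,(x,y) in(('scene',a,(225,165)),('top',b,(230,140))):
    cv2.imwrite(f'pics/{n}0c.png',cv2.resize(z['p'][y:y+140,x:x+190,::-1],None,fx=4,fy=4,interpolation=cv2.INTER_CUBIC))
    C=cloud(n,z['p'],z['d'])
    L=[(398,180),(404,178),(392,183),(260,195),(258,190),(263,212),(350,205),(380,228)] if n=='scene' else [(357,255),(362,259),(354,251),(245,182),(251,175),(262,166),(310,230)]
    for u,v in L: print(n,u,v,C[v,u].round(4),z['p'][v,u])
E
```

```text
scene 398 180 [ 0.4222 -0.3197  0.2245] [229 229 228]
scene 404 178 [ 0.414  -0.3299  0.2256] [190 193 190]
scene 392 183 [ 0.4291 -0.3071  0.2233] [213 215 215]
scene 260 195 [ 0.6097 -0.1197  0.2608] [44 44 46]
scene 258 190 [ 0.6199 -0.1275  0.2615] [44 46 46]
scene 263 212 [ 0.5816 -0.0899  0.2589] [41 42 47]
scene 350 205 [ 0.4916 -0.2521  0.1753] [145 146 144]
scene 380 228 [ 0.423  -0.2563  0.1407] [82 84 86]
top 357 255 [ 0.4241 -0.3179  0.2275] [233 230 229]
top 362 259 [ 0.4151 -0.3274  0.2269] [242 239 238]
top 354 251 [ 0.4332 -0.3128  0.2243] [251 250 249]
top 245 182 [ 0.5887 -0.0992  0.2594] [32 31 32]
top 251 175 [ 0.6029 -0.1122  0.2589] [37 34 38]
top 262 166 [ 0.6201 -0.1361  0.2605] [29 30 31]
top 310 230 [ 0.4925 -0.2254  0.1776] [252 252 252]
```

View pics/scene0c.png

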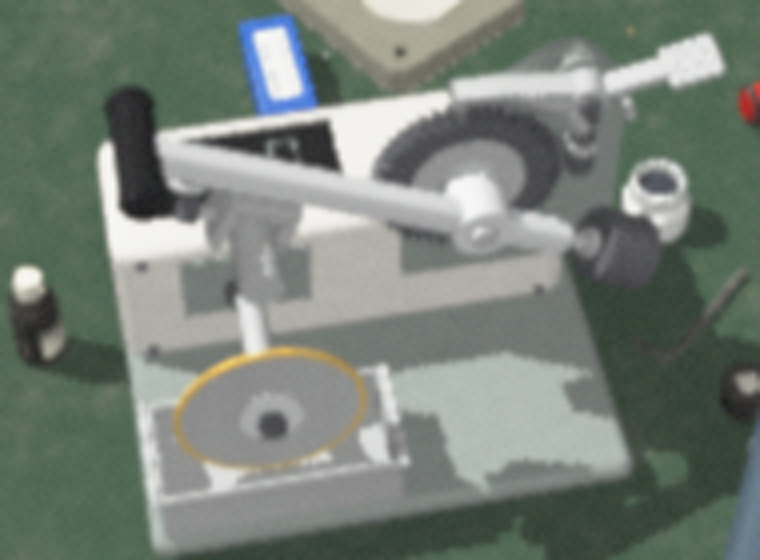

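View pics/top0c.png

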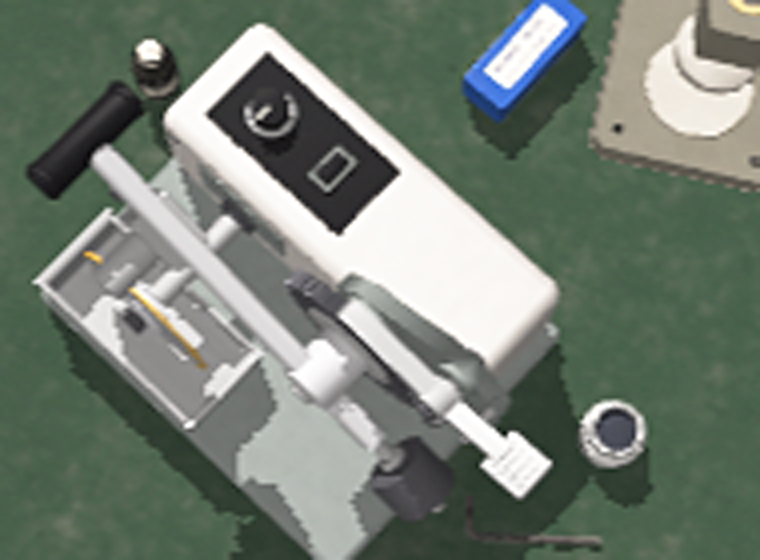

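```bash
cat >> h.py <<'E'
from scipy.spatial.transform import Rotation as Rn
def plan(target,yaw):
    """shift(cm) & turn(deg) in tool axes; tool down with tool x at world angle yaw(deg)"""
    o=robot.get_obs(); R=Rn.from_quat(o['tool_rot'])
    c,s=np.cos(np.radians(yaw)),np.sin(np.radians(yaw))
    Rt=Rn.from_matrix(np.array([[c,s,0],[s,-c,0],[0,0,-1.]]))
    print('shift',(R.inv().apply(np.array(target)-o['position'])*100).round(2),'turn',(R.inv()*Rt).as_rotvec(degrees=True).round(2))
E
python3 - <<'E'
from h import *
for n in('scene','top'):
    z=np.load(f'pics/{n}0.npz'); C=cloud(n,z['p'],z['d']); p=z['p'].astype(int)
    g=(np.linalg.norm(C-[.604,-.116,.255],axis=-1)<.06)&(p.max(-1)<75)&(C[...,2]>.235)
    P=C[g]; 
    m=P.mean(0); U,S,V=np.linalg.svd(P-m); t=(P-m)@V[0]
    print(n,'grip',len(P),m.round(4),'dir',V[0].round(3),'ext',np.percentile(t,[1,99]).round(4),'mid',(m+V[0]*np.percentile(t,[1,99]).mean()).round(4),'zmax',np.percentile(P[:,2],95), np.degrees(np.arctan2(V[0][1],V[0][0])))
    g=(np.linalg.norm(C-[.4225,-.3195,.226],axis=-1)<.03)&(C[...,2]>.2)
    P=C[g]; m=P.mean(0); U,S,V=np.linalg.svd(P-m)
    print('pad',len(P),m.round(4),'\n',V.round(3), [np.ptp((P-m)@v).round(3) for v in V])
E
```

```text
scene grip 341 [ 0.6028 -0.1061  0.2576] dir [-0.691  0.721 -0.052] ext [-0.0357  0.0302] mid [ 0.6047 -0.1081  0.2577] zmax 0.26161131261875903 133.7633881349373
pad 199 [ 0.4267 -0.3158  0.2242] 
 [[ 0.712  0.676 -0.192]
 [ 0.693 -0.72   0.034]
 [-0.115 -0.157 -0.981]] [np.float64(0.043), np.float64(0.03), np.float64(0.011)]
top grip 328 [ 0.604  -0.1116  0.258 ] dir [-0.671  0.742 -0.007] ext [-0.0343  0.0337] mid [ 0.6042 -0.1118  0.258 ] zmax 0.26265032780421216 132.13554796678454
pad 213 [ 0.4256 -0.3171  0.2247] 
 [[-0.718 -0.669  0.191]
 [-0.687  0.725 -0.043]
 [-0.11  -0.162 -0.981]] [np.float64(0.044), np.float64(0.026), np.float64(0.011)]
```

```bash
python3 - <<'E'
from h import *
y=np.array([np.cos(np.radians(43)),np.sin(np.radians(43))]); x=np.array([y[1],-y[0]])
for n in('scene','top'):
    z=np.load(f'pics/{n}0.npz'); C=cloud(n,z['p'],z['d'])
    g=(np.linalg.norm(C-[.4225,-.3195,.226],axis=-1)<.05)&(C[...,2]>.19)
    P=C[g]; a=P[:,:2]@x; b=P[:,:2]@y
    for l in np.arange(b.min(),b.min()+.07,.004):
        s=(b>=l)&(b<l+.004)
        if s.sum(): print(n,round(l,3),s.sum(),'x',a[s].min().round(3),a[s].max().round(3),'z',np.median(P[s,2]).round(4))
E
```

```text
scene 0.078 20 x 0.51 0.539 z 0.2272
scene 0.082 24 x 0.51 0.538 z 0.227
scene 0.086 19 x 0.512 0.534 z 0.2269
scene 0.09 23 x 0.51 0.537 z 0.2254
scene 0.094 25 x 0.509 0.534 z 0.2248
scene 0.098 22 x 0.511 0.537 z 0.2234
scene 0.102 20 x 0.51 0.536 z 0.2233
scene 0.106 14 x 0.518 0.531 z 0.2226
scene 0.11 10 x 0.518 0.529 z 0.2225
scene 0.114 14 x 0.517 0.529 z 0.221
scene 0.118 24 x 0.517 0.551 z 0.2164
scene 0.122 28 x 0.518 0.55 z 0.2097
scene 0.126 17 x 0.519 0.546 z 0.2156
scene 0.13 21 x 0.519 0.547 z 0.2155
scene 0.134 22 x 0.515 0.542 z 0.2169
scene 0.138 8 x 0.516 0.531 z 0.2201
top 0.077 26 x 0.51 0.535 z 0.2283
top 0.081 24 x 0.51 0.535 z 0.2276
top 0.085 24 x 0.51 0.535 z 0.2269
top 0.089 25 x 0.51 0.535 z 0.225
top 0.093 23 x 0.51 0.534 z 0.2251
top 0.097 24 x 0.51 0.534 z 0.2241
top 0.101 22 x 0.51 0.535 z 0.2235
top 0.105 12 x 0.517 0.528 z 0.2228
top 0.109 11 x 0.518 0.528 z 0.2218
top 0.113 11 x 0.517 0.545 z 0.2209
top 0.117 31 x 0.517 0.55 z 0.2003
top 0.121 32 x 0.517 0.552 z 0.2058
top 0.125 22 x 0.518 0.55 z 0.2112
top 0.129 21 x 0.518 0.549 z 0.2163
top 0.133 26 x 0.516 0.546 z 0.2176
top 0.137 19 x 0.514 0.54 z 0.2193
```

```bash
python3 - <<'E'
from h import *
plan([.4214,-.3213,.255],43)
E
```

```text
shift [ 27.98 -17.45  -3.29] turn [ -0.1   -0.04 -22.22]
```

Emit:
drive_tool(targets=[0, 0, -3.3, 0, 0, 0, 3, -1.9, -3.3, 0, 0, -3, 6, -3.8, -3.3, 0, 0, -6, 9, -5.6, -3.3, 0, 0, -9, 12, -7.5, -3.3, 0, 0, -12, 15, -9.4, -3.3, 0, 0, -15, 18, -11.2, -3.3, 0, 0, -18, 21, -13.1, -3.3, 0, 0, -20, 24, -15, -3.3, 0, 0, -22.2, 26.5, -16.5, -3.3, 0, 0, -22.2, 28, -17.5, -3.3, 0, 0, -22.2, 28, -17.5, -3.3, 0, 0, -22.2], grip=1)

```text
time: 1.1
position: [0.4229, -0.3176, 0.2552]
tool_rot: [0.93, 0.368, 0.0, -0.001]
ft_force: [-0.5, -0.4, -0.4]
grip_width: 0.0148
```

```bash
python3 - <<'E'
from h import *
o=robot.get_obs(); print(o['time'],o['position'],o['ft_force'],o['grip_width'],Rn.from_quat(o['tool_rot']).as_matrix().round(3))
for n in('scene','top'):
    p,d=robot.camera(n); np.savez(f"pics/{n}1.npz",p=p,d=d); 
    x,y=(260,100) if n=='scene' else (240,150)
    cv2.imwrite(f'pics/{n}1.png',cv2.resize(p[y:y+150,x:x+190,::-1],None,fx=3,fy=3))
plan([.4214,-.3213,.255],43)
E
```

```text
1.1 [ 0.42286769 -0.31760946  0.25522193] [-0.45713945 -0.44531689 -0.39678215] 0.014811695043001451 [[ 0.729  0.685 -0.   ]
 [ 0.685 -0.729  0.002]
 [ 0.002 -0.002 -1.   ]]
shift [-0.05  0.02  0.03] turn [-0.02  0.03  0.1 ]
```

View pics/scene1.png

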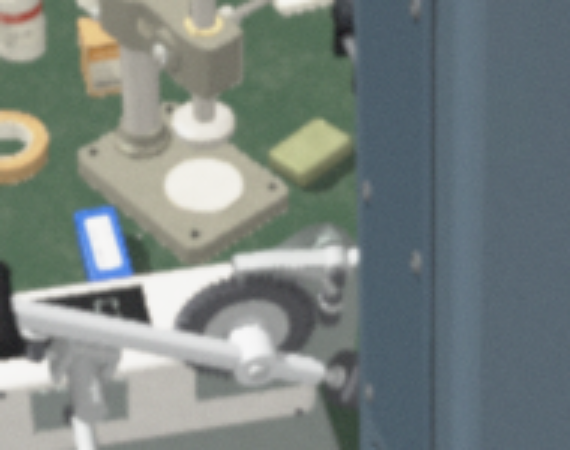

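View pics/top1.png

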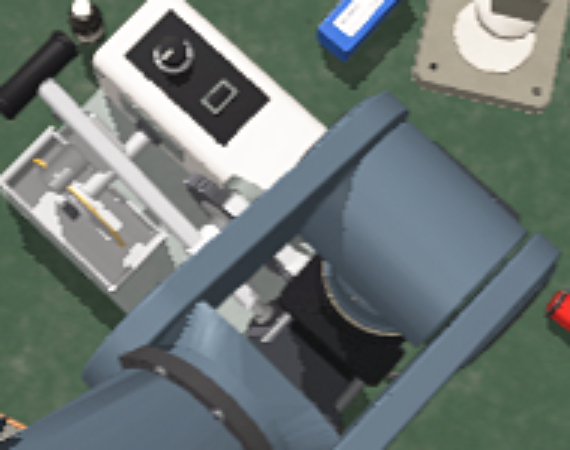

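The arm hides the pad in both pictures, but the pawl's nose is still visible at about (330,185) in the scene picture. I go down towards the pad in steps and watch the force.

Emit:
drive_tool(targets=[0, 0, 0.5, 0, 0, 0, 0, 0, 1, 0, 0, 0, 0, 0, 1.5, 0, 0, 0, 0, 0, 1.8, 0, 0, 0, 0, 0, 2.1, 0, 0, 0, 0, 0, 2.1, 0, 0, 0])

```text
time: 1.7
position: [0.4209, -0.3213, 0.2336]
tool_rot: [0.931, 0.366, -0.0, -0.001]
ft_force: [-0.5, -0.0, -0.6]
grip_width: 0.0005
```

```bash
python3 - <<'E'
from h import *
o=robot.get_obs(); print(o['position'],o['ft_force'],o['grip_width'])
p,d=robot.camera('wrist'); cv2.imwrite('pics/w2.png',p[...,::-1]); print(robot.calibration('wrist'))
E
```

```text
[ 0.42086823 -0.321338    0.23359187] [-0.48611116 -0.02604766 -0.60319954] 0.0004508405675480737
{'mtx': array([[349.60762805,   0.        , 321.79437923],
       [  0.        , 349.60762805, 200.35129528],
       [  0.        ,   0.        ,   1.        ]]), 'hand_eye': array([[-1.48934907e-04, -9.68664559e-01, -2.48372605e-01,
         6.72288861e-02],
       [ 9.99999381e-01,  1.29579092e-04, -1.10500709e-03,
         8.27260865e-04],
       [ 1.10256510e-03, -2.48372616e-01,  9.68663940e-01,
        -1.62135419e-01],
       [ 0.00000000e+00,  0.00000000e+00,  0.00000000e+00,
         1.00000000e+00]])}
```

View pics/w2.png

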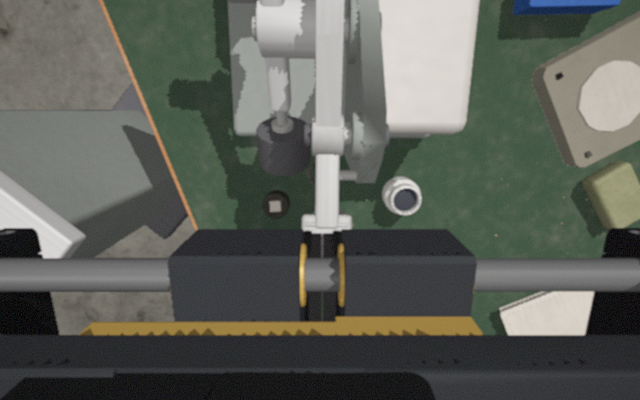

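The wrist picture shows the pad's inner edge at about (327,222), lined up with the fingers at about (322,275). I press now.

Emit:
drive_tool(targets=[0, 0, 0.3, 0, 0, 0, 0, 0, 0.6, 0, 0, 0, 0, 0, 0.9, 0, 0, 0, 0, 0, 1.2, 0, 0, 0, 0, 0, 1.4, 0, 0, 0])

```text
time: 2.17
position: [0.4216, -0.3218, 0.2206]
tool_rot: [0.93, 0.366, -0.0, 0.001]
ft_force: [-0.9, -1.3, 3.1]
grip_width: 0.0003
```

Emit:
drive_tool(targets=[0, 0, 0.3, 0, 0, 0, 0, 0, 0.6, 0, 0, 0, 0, 0, 0.9, 0, 0, 0, 0, 0, 1.2, 0, 0, 0, 0, 0, 1.4, 0, 0, 0, 0, 0, 1.6, 0, 0, 0, 0, 0, 1.8, 0, 0, 0, 0, 0, 1.8, 0, 0, 0])

```text
time: 2.83
position: [0.4214, -0.3208, 0.2022]
tool_rot: [0.93, 0.366, 0.0, -0.001]
ft_force: [-0.6, 0.9, 0.4]
grip_width: 0.0006
```

```bash
python3 - <<'E'
from h import *
o=robot.get_obs(); print(o['position'],o['ft_force'],o['grip_width'])
p,d=robot.camera('scene'); x,y=(260,100)
cv2.imwrite(f'pics/s3.png',cv2.resize(p[y:y+150,x:x+190,::-1],None,fx=3,fy=3))
E
```

```text
[ 0.42144277 -0.32080797  0.20217326] [-0.55910283  0.92994528  0.39158195] 0.0005508490773490494
```

View pics/s3.png

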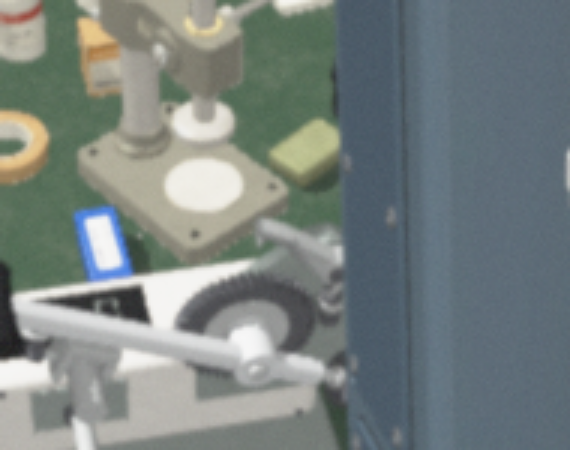

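The pawl has thrown over: its nose is raised to about (262,228), clear of the wheel, and the force has dropped to about 0. Next I lift off and move over the grip.

```bash
python3 - <<'E'
from h import *
plan([.4214,-.3213,.30],43)
plan([.606,-.108,.30],43)
E
```

```text
shift [-0.02  0.01 -9.76] turn [-0.04 -0.01 -0.  ]
shift [28.02 -3.   -9.76] turn [-0.04 -0.01 -0.  ]
```

Emit:
drive_tool(targets=[0, 0, -2, 0, 0, 0, 0, 0, -5, 0, 0, 0, 0, 0, -8, 0, 0, 0, 0, 0, -9.8, 0, 0, 0, 3, -0.3, -9.8, 0, 0, 0, 7, -0.8, -9.8, 0, 0, 0, 11, -1.2, -9.8, 0, 0, 0, 15, -1.6, -9.8, 0, 0, 0, 19, -2, -9.8, 0, 0, 0, 23, -2.5, -9.8, 0, 0, 0, 26, -2.8, -9.8, 0, 0, 0, 28, -3, -9.8, 0, 0, 0])

```text
time: 3.88
position: [0.6076, -0.1054, 0.3004]
tool_rot: [0.93, 0.368, 0.001, -0.0]
ft_force: [-0.6, -0.8, -0.2]
grip_width: 0.0008
```

```bash
python3 - <<'E'
from h import *
o=robot.get_obs(); print(o['position'],o['ft_force'],o['grip_width'])
for n in('scene','top'):
    p,d=robot.camera(n); np.savez(f"pics/{n}4.npz",p=p,d=d); cv2.imwrite(f'pics/{n}4.png',p[...,::-1])
    C=cloud(n,p,d)
    g=(np.linalg.norm(C-[.4225,-.3195,.2],axis=-1)<.02)
    if g.sum(): print(n,'pad',g.sum(),C[g].mean(0))
p,d=robot.camera('wrist'); cv2.imwrite('pics/w4.png',p[...,::-1])
plan([.606,-.108,.265],43)
E
```

```text
[ 0.60758537 -0.10539836  0.30042045] [-0.59017063 -0.83210881 -0.15484772] 0.0008010376873893834
top pad 175 [ 0.42403357 -0.31827123  0.197861  ]
shift [-0.08  0.05  3.51] turn [-0.02  0.04  0.16]
```

View pics/scene4.png

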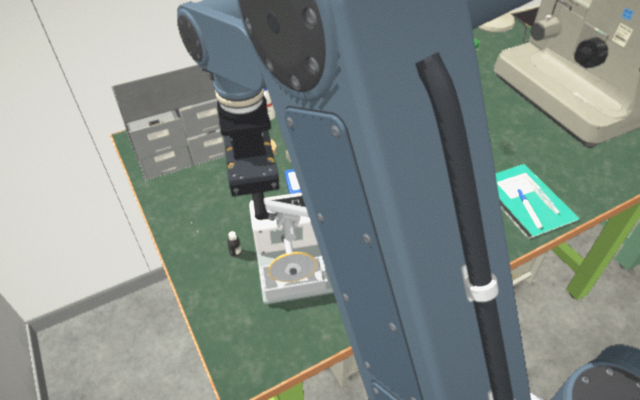

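View pics/w4.png

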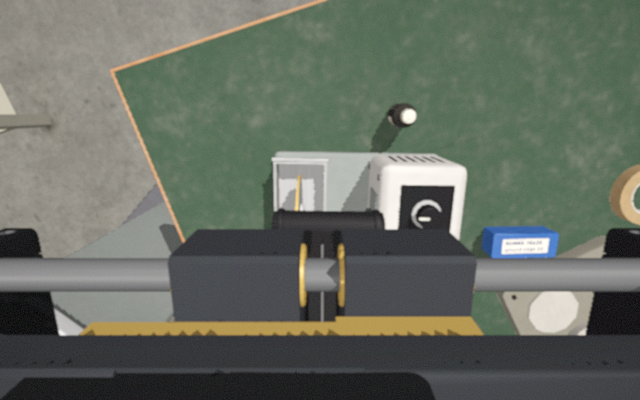

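The top depth gives the pad at z = 0.198, so the pawl has stayed thrown. The wrist picture shows the grip spanning (273–383, 215) under the fingers at about 322. I descend next to it, shifting 3 mm sideways to centre.

Emit:
drive_tool(targets=[0, 0.3, 0.8, 0, 0, 0, 0, 0.3, 1.6, 0, 0, 0, 0, 0.3, 2.4, 0, 0, 0, 0, 0.3, 3.1, 0, 0, 0, 0, 0.3, 3.5, 0, 0, 0, 0, 0.3, 3.5, 0, 0, 0])

```text
time: 4.53
position: [0.6067, -0.111, 0.2638]
tool_rot: [0.931, 0.366, -0.001, -0.001]
ft_force: [0.7, -0.8, 0.4]
grip_width: 0.0001
```

```bash
python3 - <<'E'
import numpy as np
# arc offsets in cm from z=.265
for th in np.linspace(.475,0,14): print(round(th,3), 'x',round(18.5*(np.cos(th)-np.cos(.475)),2),'z',round(18.5*(np.sin(.475)-np.sin(th)),2))
E
```

```text
0.475 x 0.0 z 0.0
0.438 x 0.3 z 0.61
0.402 x 0.57 z 1.22
0.365 x 0.83 z 1.85
0.329 x 1.06 z 2.49
0.292 x 1.26 z 3.13
0.256 x 1.45 z 3.78
0.219 x 1.61 z 4.44
0.183 x 1.74 z 5.1
0.146 x 1.85 z 5.77
0.11 x 1.94 z 6.44
0.073 x 2.0 z 7.11
0.037 x 2.04 z 7.78
0.0 x 2.05 z 8.46
```

Emit:
drive_tool(targets=[0, 0, 0.2, 0, 0, 0, 0, 0, 0.4, 0, 0, 0, 0.1, 0, 0.6, 0, 0, 0, 0.2, 0, 0.8, 0, 0, 0, 0.3, 0, 1.0, 0, 0, 0, 0.4, 0, 1.2, 0, 0, 0, 0.5, 0, 1.4, 0, 0, 0, 0.6, 0, 1.6, 0, 0, 0, 0.7, 0, 1.8, 0, 0, 0, 0.8, 0, 2.0, 0, 0, 0, 0.9, 0, 2.2, 0, 0, 0, 0.9, 0, 2.4, 0, 0, 0])

```text
time: 5.53
position: [0.6157, -0.1041, 0.2418]
tool_rot: [0.93, 0.366, 0.001, 0.0]
ft_force: [3.3, 2.2, 5.0]
grip_width: 0.0005
```

Emit:
drive_tool(targets=[0.2, 0, 0.2, 0, 0, 0, 0.3, 0, 0.4, 0, 0, 0, 0.4, 0, 0.6, 0, 0, 0, 0.4, 0, 0.8, 0, 0, 0, 0.5, 0, 1.0, 0, 0, 0, 0.6, 0, 1.2, 0, 0, 0, 0.6, 0, 1.4, 0, 0, 0, 0.7, 0, 1.6, 0, 0, 0, 0.7, 0, 1.8, 0, 0, 0, 0.8, 0, 2.0, 0, 0, 0, 0.8, 0, 2.2, 0, 0, 0, 0.9, 0, 2.4, 0, 0, 0])

```text
time: 6.53
position: [0.6207, -0.0983, 0.2172]
tool_rot: [0.93, 0.366, -0.0, -0.0]
ft_force: [1.6, 0.1, 4.1]
grip_width: 0.0005
```

Emit:
drive_tool(targets=[0, 0, 0.2, 0, 0, 0, 0, 0, 0.4, 0, 0, 0, 0.1, 0, 0.6, 0, 0, 0, 0.1, 0, 0.8, 0, 0, 0, 0.2, 0, 1.0, 0, 0, 0, 0.2, 0, 1.2, 0, 0, 0, 0.2, 0, 1.4, 0, 0, 0, 0.2, 0, 1.6, 0, 0, 0, 0.2, 0, 1.8, 0, 0, 0, 0.2, 0, 2.0, 0, 0, 0])

```text
time: 7.37
position: [0.6224, -0.0968, 0.1973]
tool_rot: [0.93, 0.366, -0.0, -0.0]
ft_force: [1.1, 3.5, 3.3]
grip_width: 0.0004
```

```bash
python3 - <<'E'
from h import *
o=robot.get_obs(); print(o['position'],o['ft_force'])
n='scene'
p,d=robot.camera(n); cv2.imwrite('pics/s5.png',cv2.resize(p[140:310,210:360,::-1],None,fx=3.5,fy=3.5))
E
```

```text
[ 0.62238262 -0.09684706  0.19727322] [1.08381151 3.51652838 3.29649651]
```

View pics/s5.png

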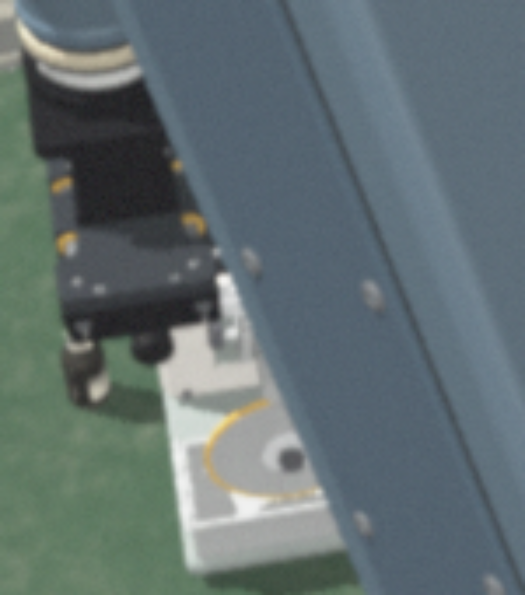

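The grip bar is under the fingers at about (155,345) in the crop and still above the blade; the force is about 3–4 N. I slow down from here.

Emit:
drive_tool(targets=[0, 0, 0.15, 0, 0, 0, 0, 0, 0.3, 0, 0, 0, 0, 0, 0.45, 0, 0, 0, 0.1, 0, 0.6, 0, 0, 0, 0.1, 0, 0.75, 0, 0, 0, 0.1, 0, 0.9, 0, 0, 0, 0.1, 0, 1.05, 0, 0, 0, 0.1, 0, 1.2, 0, 0, 0, 0.1, 0, 1.35, 0, 0, 0, 0.1, 0, 1.45, 0, 0, 0, 0.1, 0, 1.55, 0, 0, 0])

```text
time: 8.33
position: [0.6234, -0.0961, 0.182]
tool_rot: [0.93, 0.366, 0.0, -0.0]
ft_force: [1.1, 2.5, 2.1]
grip_width: 0.0006
```

Emit:
drive_tool(targets=[0, 0, 0.05, 0, 0, 0, 0, 0, 0.1, 0, 0, 0, 0, 0, 0.15, 0, 0, 0, 0, 0, 0.2, 0, 0, 0])

```text
time: 8.67
position: [0.6234, -0.0963, 0.1801]
tool_rot: [0.93, 0.366, 0.0, 0.0]
ft_force: [0.6, 3.0, 3.5]
grip_width: 0.0005
```

Emit:
drive_tool(targets=[0, 0, 0.05, 0, 0, 0, 0, 0, 0.1, 0, 0, 0, 0, 0, 0.15, 0, 0, 0, 0, 0, 0.2, 0, 0, 0, 0, 0, 0.25, 0, 0, 0])

```text
time: 9.08
position: [0.6233, -0.0964, 0.1775]
tool_rot: [0.93, 0.366, 0.0, 0.0]
ft_force: [1.7, 2.4, 3.0]
grip_width: 0.0003
```

Emit:
drive_tool(targets=[0, 0, 0.05, 0, 0, 0, 0, 0, 0.1, 0, 0, 0])

```text
time: 9.25
position: [0.6234, -0.0964, 0.1765]
tool_rot: [0.93, 0.366, 0.0, 0.0]
ft_force: [1.8, 2.8, 3.1]
grip_width: 0.0004
```

Emit:
drive_tool(targets=[0, 0, 0.05, 0, 0, 0, 0, 0, 0.1, 0, 0, 0])

```text
time: 9.42
position: [0.6234, -0.0964, 0.1759]
tool_rot: [0.93, 0.366, 0.0, 0.0]
ft_force: [1.2, 2.7, 6.7]
grip_width: 0.0007
```

Emit:
drive_tool(targets=[0, 0, 0.05, 0, 0, 0, 0, 0, 0.05, 0, 0, 0])

```text
time: 9.58
position: [0.6234, -0.0964, 0.1757]
tool_rot: [0.93, 0.366, 0.0, 0.0]
ft_force: [0.8, 1.5, 5.2]
grip_width: 0.0003
```

Emit:
drive_tool(targets=[0, 0, 0.05, 0, 0, 0, 0, 0, 0.05, 0, 0, 0])

```text
time: 9.75
position: [0.6235, -0.0963, 0.1755]
tool_rot: [0.93, 0.366, 0.0, 0.0]
ft_force: [-0.1, 2.9, 7.2]
grip_width: 0.0003
```

The force has risen and the tool has stopped at z = 0.1755, against 0.176 expected, so the stock is on the blade. I lift off and check.

Emit:
drive_tool(targets=[0, 0, -0.5, 0, 0, 0, 0, 0, -2, 0, 0, 0, 0, 0, -5, 0, 0, 0, 0, 0, -8, 0, 0, 0, 0, 0, -11, 0, 0, 0, -4, 0, -13, 0, 0, 0, -8, 2, -13, 0, 0, 0, -12, 5, -13, 0, 0, 0, -16, 8, -13, 0, 0, 0, -20, 11, -13, 0, 0, 0, -23, 14, -13, 0, 0, 0, -26, 17, -13, 0, 0, 0])

```text
time: 10.75
position: [0.5487, -0.3683, 0.3038]
tool_rot: [0.931, 0.366, -0.001, -0.001]
ft_force: [0.4, -0.5, 0.3]
grip_width: 0.0003
```

```bash
python3 - <<'E'
from h import *
o=robot.get_obs(); print(o['position'],o['ft_force'])
for n in('scene','top'):
    p,d=robot.camera(n); cv2.imwrite(f'pics/{n}6.png',p[...,::-1])
    C=cloud(n,p,d); 
    for nm,c,r in(('pad',[.4225,-.3195,.2],.02),('grip',[.6205,-.095,.17],.03)):
        g=(np.linalg.norm(C-c,axis=-1)<r)
        if g.sum(): print(n,nm,g.sum(),C[g].mean(0).round(4),np.percentile(C[g][:,2],95).round(4))
E
```

```text
[ 0.5487037  -0.3682593   0.30381714] [ 0.38818099 -0.46500635  0.26113679]
scene grip 351 [ 0.6165 -0.0973  0.1711] 0.1756
top pad 144 [ 0.4224 -0.3207  0.1961] 0.2008
top grip 284 [ 0.6169 -0.0983  0.1717] 0.176
```

View pics/scene6.png

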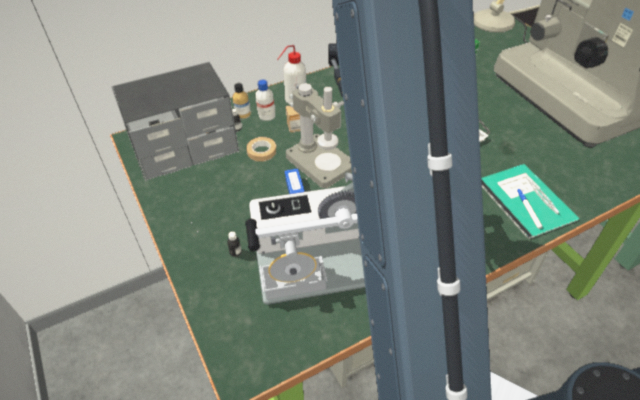

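View pics/top6.png

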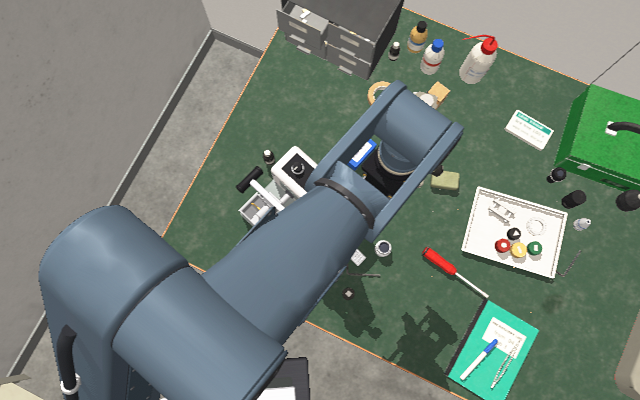

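Emit:
drive_tool(targets=[0, 0, -1, 0, 0, 0, 0, 0, -1, 0, 0, 0, 0, 0, -1, 0, 0, 0, 0, 0, -1, 0, 0, 0])

```text
time: 11.18
position: [0.5511, -0.3647, 0.315]
tool_rot: [0.93, 0.367, -0.0, 0.0]
ft_force: [0.0, 0.7, 0.5]
grip_width: 0.0004
```

```bash
python3 - <<'E'
from h import *
o=robot.get_obs(); print(o['position'],o['ft_force'],abs(o['joint_velocities']).max())
p,d=robot.camera('scene'); cv2.imwrite('pics/s7.png',cv2.resize(p[170:310,225:365,::-1],None,fx=4.2,fy=4.2,interpolation=cv2.INTER_CUBIC))
E
```

```text
[ 0.55113142 -0.36471661  0.31499859] [0.04434141 0.72927336 0.46476255] 0.0034736731828957684
```

View pics/s7.png

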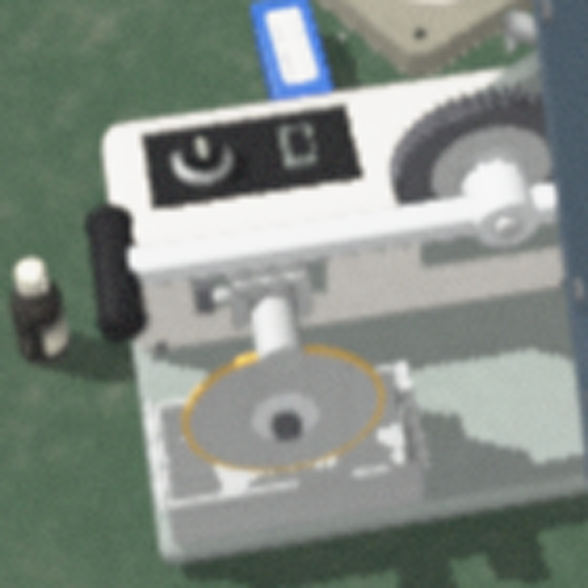

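The picture shows the arm level and the stock on the blade's rim at about (275,350). The pawl nose is raised clear of the wheel at about (520,30).

```bash
python3 -c "
from rig import robot
print(robot.hand_in())"
```

```text
the job is handed in; nothing more can be done
None
```

The specimen arm is down with the bar stock resting on the blade, and the pawl is still thrown clear. I handed the job in after about 11 s of the 40 s allowed.

- **Pawl:** I pressed the pad with the closed fingertips at about 4 N until it threw over. It stayed thrown: the pad reads about 0.196–0.198 m high against 0.198 m expected, and the nose shows clear of the wheel.
- **Arm:** I pushed it down along its arc at about 2.4 cm/s, slowing to about 0.6 cm/s near the end. It yielded at about 3–5 N vertically, with up to about 4 N sideways. I stopped at about 7 N, when the force rose and the downward motion nearly stopped.
- **Final check:** With the robot clear, the top of the grip is at 0.176 m, which matches a level arm. The last picture shows the stock on the blade's rim.

No check failed. I kept the tool clear of the blade and the loose items. The mount, loupe, hex key and oil bottle look unmoved in the pictures; I did not measure them.

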